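# Latch the dark specimen's carriage at the viewing position

## Task

On the two-lane microscope stage, push the orange tab of the sprung carriage that carries the dark wood block towards the microscope until it has passed its red stop pin, then let go so that it springs back against the pin and stays latched at the mid (viewing) position. Push only the tab with the fingertips: do not grasp or lift anything, do not touch the wood blocks, leave the pale block's carriage at home and everything else where it is.

Things in the scene. Friction and masses are not known exactly. Their poses are not given: they have to be found in the camera images.
- stage: dark steel base plate of the two-lane stage, fixed, 300 mm (x) by 460 mm (y, -260 to +200), 20 mm thick. Origin on the table, midway between the lanes; z up, carriages are pushed along -y to the microscope. Lane a is at x = +42 mm, lane b at -42. Grey carriages 68 x 290 mm, deck top 40 mm above the table. At y over 120 mm there is only the bare plate
- lane_a (a joint): carriage a (+x lane), m: 0 home, grows as pushed to stage -y, hard stop 0.060. A spring with damper (15 N per m/s) drives it back to 0 (2 N at home, 4.4 N at 0.060); riding over its stop pin (about 0.008 to 0.030) adds 2 to 4 N. Let go before 0.030 it runs home; pushed beyond about 0.034 (even to the hard stop), the pin pops up behind its catch and on release it comes back to rest on the pin at 0.030, mid position
- tab_a (a point): centre of the flat upright push face of carriage a's orange thumb tab, at the carriage's stage +y end. The face is 60 mm wide (stage x), 40 mm high, looks along stage +y; its centre is 60 mm above the table (edges at 40 and 80 mm). Behind the face the tab slopes down to the deck. Moves with the carriage
- pocket_a (a point): centre of the floor of carriage a's shallow specimen pocket (38 x 34 mm inside, grey rim 6 mm high), 40 mm above the table, 255 mm from the push face towards stage -y. Moves with the carriage
- pin_a_top (a point): top of the red sprung stop pin of lane a, 8 mm diameter, outboard of the lane at stage x = +86 mm, y = +25 mm, top 56 mm above the table when up; pressed down about 11 mm while the carriage's steel catch rides over it, then springs up behind it
- lane_b (a joint): carriage b (-x lane), m: 0 home, grows as pushed to stage -y, hard stop 0.060. A spring with damper (15 N per m/s) drives it back to 0 (2 N at home, 4.4 N at 0.060); riding over its stop pin (about 0.008 to 0.030) adds 2 to 4 N. Let go before 0.030 it runs home; pushed beyond about 0.034 (even to the hard stop), the pin pops up behind its catch and on release it comes back to rest on the pin at 0.030, mid position
- tab_b (a point): centre of the flat upright push face of carriage b's orange thumb tab, at the carriage's stage +y end. The face is 60 mm wide (stage x), 40 mm high, looks along stage +y; its centre is 60 mm above the table (edges at 40 and 80 mm). Behind the face the tab slopes down to the deck. Moves with the carriage
- pocket_b (a point): centre of the floor of carriage b's shallow specimen pocket (38 x 34 mm inside, grey rim 6 mm high), 40 mm above the table, 255 mm from the push face towards stage -y. Moves with the carriage
- pin_b_top (a point): top of the red sprung stop pin of lane b, 8 mm diameter, outboard of the lane at stage x = -86 mm, y = +25 mm, top 56 mm above the table when up; pressed down about 11 mm while the carriage's steel catch rides over it, then springs up behind it
- dark_block: very dark brown wood specimen, 34 x 30 x 20 mm, loose in the pocket of one of the two carriages (either one). Origin at the centre of its underside. Rides with the carriage and is not to be touched
- pale_block: pale wood specimen of the same size, loose in the other carriage's pocket. Origin at the centre of its underside
- scope: camera microscope on a column, fixed, its frame equal to the stage's. Base plate 220 x 160 mm centred at stage y = -380 mm, column 425 mm high at y = -420 mm, tube leaning towards the pockets, its lens end (72 mm ring) at y = -261 mm, 200 mm above the table. Nothing of it reaches stage y above -220 mm
- vial: small amber vial with white cap, 22 mm diameter, 45 mm high, loose on the stage plate's +x margin. Bystander; origin at centre of underside
- puck: brass reference disc, 28 mm diameter, 14 mm high, loose on the stage plate's -x margin. Bystander; origin at centre of underside
- mouse: white computer mouse, 90 x 56 x 35 mm, loose on the bench. Bystander; origin at centre of underside
- dish: shallow glass dish, 90 mm diameter, 16 mm high, loose on the bench. Bystander; origin at centre of underside
- jar: amber jar, 60 mm diameter, 80 mm high, loose on the bench. Bystander; origin at centre of underside
- brush: small brush, 170 mm long, lying loose on the bench. Bystander; origin about its middle
There are look-alikes about, which are no part of the job. Leave any green or purple look-alike of the pale_block alone.

How it is judged:
By the outcome, as a careful person would: the job done as asked, in the order asked, and still so for the second after the job is handed in, with the robot touching nothing.
It also fails if it takes over 32 s, if anything falls off the work surface, if the arm or the gripper's body presses on something with over 40 N, if the wrist force passes 120 N, or if a joint passes its speed limit or range.

## Robot

A 7-joint arm with a two-finger parallel gripper is mounted at the origin on the work surface. World frame = base frame: x ahead of the robot, y to its left, z up, the work surface at z = 0. Lengths are in m, angles in rad, forces in N, time in s.
With the tool pointing down it reaches from about 0.4 to 0.85 m from the base axis. Payload 4.5 kg.
Tool frame: the origin (TCP) lies midway between the tips of the shut fingers; the grasp point (between the pads) lies 19 mm behind it; z points along the fingers, y is the line along which they close (so a half turn about z gives the same grasp; the last joint's range is limited). The gripper opens to 88 mm and grips with 3 to 60 N. Pads are 18 mm wide; open, the fingers measure 123 mm over their backs; the gripper's body (75 mm by 187 mm) begins 45 mm behind the grasp point.
Start: joints at [1.243, 0.689, -0.195, 1.565, 0.157, 0.902, -0.215], TCP at [0.221, -0.585, 0.239] pointing down, gripper open.
Joint ranges: [-3.01, 3.01], [-0.46, 2.08], [-1.47, 1.51], [0.13, 2.56], [-1, 4.14], [0.04, 2.09], [-2.66, 2.66]. Speed limits (rad/s): [2.57, 2.57, 3.14, 3.14, 3.14, 3.14, 3.14].

## Interface

Orientations are given as a unit quaternion [x, y, z, w].
In Python, from plant import r gives the robot as it stands.
- The arm moves only by the tool carry_out, never from a script. Its argument "plan" is a list of rows, each an object with "rot": the turn, a rotation vector about the tool's x, y, z in rad, a list of three; "xyz": the shift along the tool's x, y, z in m, a list of three; "grip": the closure in counts, from 0 (fully open) to 255 (shut). In form: [{"rot": [wx, wy, wz], "xyz": [dx, dy, dz], "grip": grip}, ...]. A call has 1 to 8 rows; each row is the pose to reach, as a shift and turn from the pose commanded when the call began, along the tool's axes at that moment; what a row does not reach only later rows make up. A row lasts 1/12 s, in which the tool goes at most 41.7 mm and 7.16 degrees, less where a joint would pass 70% of its speed; a pose out of reach is approached as far as the arm can. A call with a gripper value outside its range is refused whole. The fingers move at their own pace and stop on an object; "squeeze" is the grip in N (left out, the last holds). Time passes only in rows, so rows that repeat a pose let the fingers close. It gives the time, the measured TCP pose, the force, the opening and the grip force at its end, in the units of the state.
- r.get_state(): the state, without advancing time (a new reading comes with each control period).
- r.snapshot(name): name is "side" or "top"; returns the picture (400x640x3 uint8, red, green, blue); there is no depth.
- r.camera_params(name): a dict with "fx", "fy", "cx", "cy" (pixels), "distortion" ([k1, k2, p1, p2, k3] as OpenCV has them; the pictures are not rectified), "position" and "attitude" of the camera in the world. Camera axes: x right, y down, z forward; pixel columns grow to the right and rows downward; lengths in m; the calibration is good to about 2 mm. A picture is of the moment at which its call begins. camera_params takes no time and is no camera call.
- r.finish_job(): hands the job in; it is judged then, once.
The state is a dict: "clock": time; "q": joint angles; "qd": joint speeds; "joint_torque": joint torques, N m; "tool_pos": TCP position; "eef_rot": TCP orientation; "contact_force": force on the tool from outside, world axes, zero at the start; "moment": the same for the moment, N m; "opening": opening from 0.0 (shut) to 1.0 (fully open); "finger_force": force on a finger pad.
Only numpy, scipy, OpenCV 4.12 (cv2) and the standard library are available. Lean on these libraries where they do the work, as an engineer would, in place of code of your own. Each camera call takes 0.05 s, during which the arm holds its last target. There are 200 camera calls.

## Working session

There is one attempt and no reset: what is moved stays moved. The work goes in short steps, Python scripts to look and compute and a tool call to move; the robot and the scene stay as the last step left them, time stands still between calls to the robot, and variables do not carry over. Pictures are saved under pics/ and viewed, at most 10 in all, crops included, and the job is handed in when it is done.

Besides the shell and the picture viewer there is one more tool, called after "Emit:" as a command line: name --argument value ..., lists and objects as JSON in quotes. carry_out: Moves the arm, as the interface text tells. Its arguments: {"type":"object","properties":{"plan":{"type":"array"},"squeeze":{"type":"number"}},"required":["plan"]}

```bash
mkdir -p pics; ls
python3 - <<'E'
from plant import r
import cv2
for n in("top","side"):
    cv2.imwrite(f"pics/{n}0.png",r.snapshot(n)[:,:,::-1]); print(n,r.camera_params(n))
s=r.get_state(); print(s["clock"],s["tool_pos"],s["eef_rot"],s["opening"],s["contact_force"])
E
```

```text
pics
top {'fx': 370.19712600289705, 'fy': 370.19712600289705, 'cx': 319.41331899736525, 'cy': 199.06326792447845, 'distortion': array([-0.02692234,  0.        ,  0.        ,  0.        ,  0.        ]), 'position': array([0.43043827, 0.05785075, 0.98619206]), 'attitude': array([ 0.71212508, -0.69920418,  0.0391232 , -0.04960611])}
side {'fx': 407.18538669813375, 'fy': 407.18538669813375, 'cx': 319.00906062355324, 'cy': 199.33028369272387, 'distortion': array([-0.04462514,  0.        ,  0.        ,  0.        ,  0.        ]), 'position': array([0.20622862, 0.9947553 , 0.5929285 ]), 'attitude': array([-0.14222093,  0.84587026, -0.50714859,  0.084125  ])}
0.1 [ 0.22097933 -0.58402356  0.23798443] [ 9.83675156e-01  1.79951347e-01 -2.16165239e-04 -8.08675649e-04] 0.997336431689405 [ 0.65273882 -0.67558369 -0.48871363]
```

View pics/top0.png

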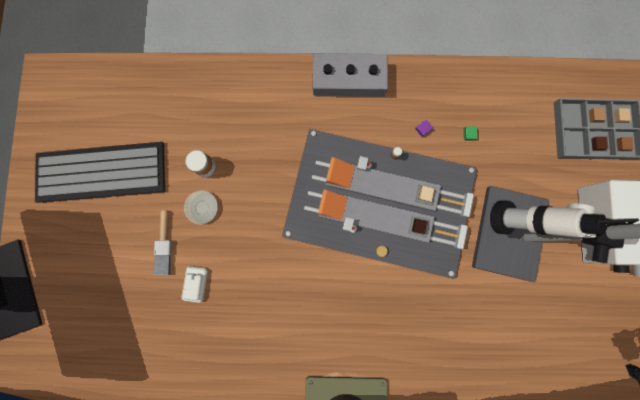

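View pics/side0.png

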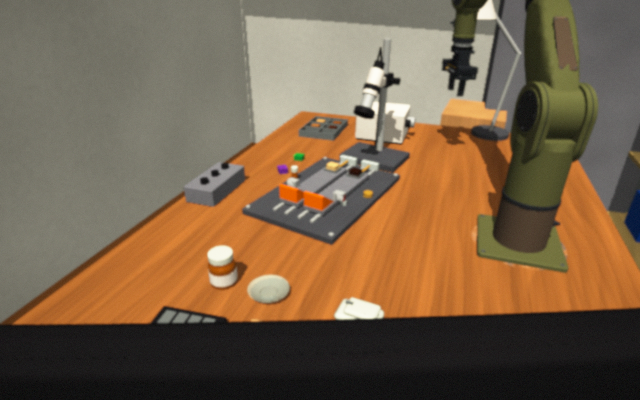

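The top view shows two lanes. The pale block is at (427,194) in the upper lane (a), and the dark block is at (420,227) in the lower lane (b). The orange tabs are at (340,173) for lane a and (332,205) for lane b. There is another dark block at about (600,143), but it's in a tray off the stage. The one that fits is the block in lane b at (420,227). Next I'll measure the pose and check an enlarged crop.

```bash
cat > h.py <<'E'
import numpy as np,cv2
from plant import r
from scipy.spatial.transform import Rotation as R
def ray(n,uv):
    c=r.camera_params(n);K=np.array([[c["fx"],0,c["cx"]],[0,c["fy"],c["cy"]],[0,0,1]])
    p=cv2.undistortPoints(np.array(uv,float).reshape(-1,1,2),K,c["distortion"])[:,0]
    d=R.from_quat(c["attitude"]).apply(np.c_[p,np.ones(len(p))])
    return np.array(c["position"]),d
def plane(n,uv,z):
    o,d=ray(n,uv); return o+d*((z-o[2])/d[:,2])[:,None]
def orange(im):
    h=cv2.cvtColor(im,cv2.COLOR_RGB2HSV)
    return cv2.inRange(h,(5,215,150),(14,255,255))
E
python3 - <<'E'
from h import *
np.set_printoptions(precision=4,suppress=True)
t=cv2.imread("pics/top0.png")[:,:,::-1].copy(); s=cv2.imread("pics/side0.png")[:,:,::-1].copy()
# plate: grey/dark low-saturation region in stage area
h=cv2.cvtColor(t,cv2.COLOR_RGB2HSV); m=((h[:,:,1]<90)).astype(np.uint8)*255
m[:, :280]=0; m[:,478:]=0; m[:125]=0; m[280:]=0
m=cv2.morphologyEx(m,cv2.MORPH_OPEN,np.ones((3,3)))
c=max(cv2.findContours(m,0,2)[0],key=cv2.contourArea)
P=plane("top",c[:,0],0.02)[:,:2].astype(np.float32)
(cc,wh,a)=cv2.minAreaRect(P); print("plate",cc,wh,a); box=cv2.boxPoints((cc,wh,a)); print(box)
# stage axes: long edge nearest world y
e=[box[1]-box[0],box[2]-box[1]]; e=max(e,key=np.linalg.norm); y=e/np.linalg.norm(e); y*=np.sign(y[1]); x=np.array([y[1],-y[0]])
o=np.array(cc)+0.03*y; print("origin",o,"x",x,"y",y,"yaw",np.arctan2(x[1],x[0]))
st=lambda p:np.c_[(p[:,:2]-o)@x,(p[:,:2]-o)@y]
for n,im,roi in(("top",t,(300,150,370,225)),("side",s,(270,180,340,215))):
    M=orange(im);z=np.zeros_like(M);z[roi[1]:roi[3],roi[0]:roi[2]]=M[roi[1]:roi[3],roi[0]:roi[2]]
    for k in cv2.findContours(z,0,2)[0]:
        if cv2.contourArea(k)<30: continue
        b=cv2.approxPolyDP(k,2,True)[:,0]; print(n,b.tolist()); 
        for zz in (.04,.08): print(zz,st(plane(n,b,zz)).tolist() and np.round(st(plane(n,b,zz)),3).tolist())
for nm,uv,zz in(("dark",(420,227),.06),("pale",(427,194),.06),("vial",(398,153),.065),("puck",(382,251),.034)): print(nm,st(plane("top",[uv],zz)))
a=cv2.resize(t[125:280,280:480],None,fx=3.9,fy=3.8,interpolation=2)
cv2.imwrite("pics/crop.png",a[:,:,::-1])
E
```

```text
plate (0.5509942173957825, -0.08992347121238708) (0.46587514877319336, 0.3054185211658478) 77.45106506347656
[[ 0.3513 -0.2841]
 [ 0.6494 -0.3505]
 [ 0.7507  0.1043]
 [ 0.4525  0.1706]]
origin [ 0.5575 -0.0606] x [ 0.9761 -0.2173] y [0.2173 0.9761] yaw -0.21902025
side [[280, 184], [282, 197], [295, 201], [303, 197], [305, 204], [321, 209], [330, 201], [316, 194], [303, 193]]
0.04 [[0.124, 0.05], [0.068, 0.117], [0.021, 0.117], [0.016, 0.084], [-0.013, 0.117], [-0.066, 0.117], [-0.064, 0.064], [-0.007, 0.048], [0.03, 0.063]]
0.08 [[0.074, 0.115], [0.021, 0.177], [-0.022, 0.177], [-0.027, 0.147], [-0.053, 0.177], [-0.103, 0.178], [-0.1, 0.129], [-0.047, 0.114], [-0.014, 0.128]]
dark [[-0.0485 -0.1325]]
pale [[ 0.0371 -0.1328]]
vial [[ 0.1221 -0.0388]]
puck [[-0.1281 -0.0572]]
```

View pics/crop.png

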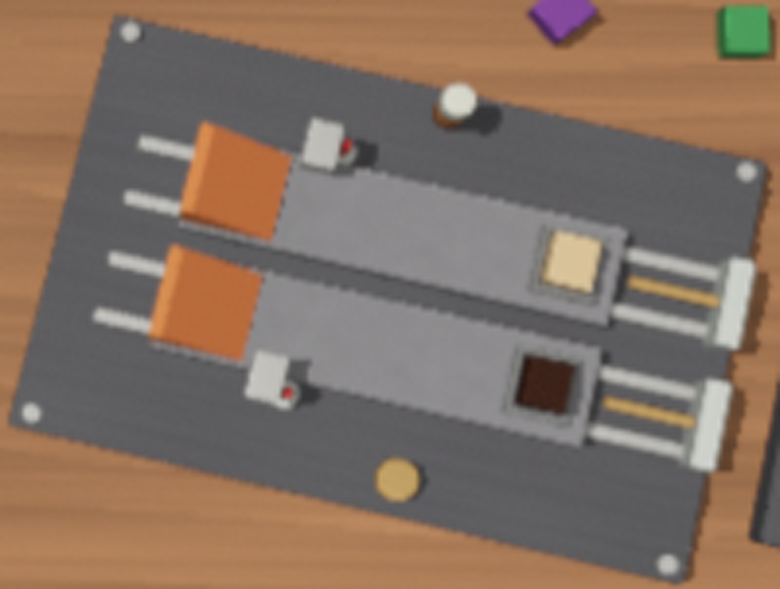

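The crop confirms that the dark block is in lane b, whose tab is at about (205,305) in the crop. Lane b's red pin is at (288,393) and the puck is on that side. I corrected the origin using the block symmetry (±42 mm). That puts tab b's face at about (0.537, 0.067), consistent with the expected y ≈ 0.12. Now I'll approach along a path that stays on the robot's side of the microscope.

Emit:
carry_out --plan '[{"rot": [0, 0, -0.06], "xyz": [0.0265, -0.028, 0], "grip": 255}, {"rot": [0, 0, -0.12], "xyz": [0.053, -0.056, 0], "grip": 255}, {"rot": [0, 0, -0.18], "xyz": [0.0795, -0.084, 0], "grip": 255}, {"rot": [0, 0, -0.24], "xyz": [0.106, -0.112, 0], "grip": 255}, {"rot": [0, 0, -0.3], "xyz": [0.1325, -0.14, 0], "grip": 255}, {"rot": [0, 0, -0.36], "xyz": [0.159, -0.168, 0], "grip": 255}, {"rot": [0, 0, -0.42], "xyz": [0.1855, -0.196, 0], "grip": 255}, {"rot": [0, 0, -0.48], "xyz": [0.212, -0.224, 0], "grip": 255}]'

```text
clock: 0.77
tool_pos: [0.3404, -0.2982, 0.2386]
eef_rot: [0.912, 0.41, -0.0, -0.0]
contact_force: [1.6, -0.3, -1.2]
opening: 0.418
finger_force: 0.0
```

Emit:
carry_out --plan '[{"rot": [0, 0, -0.064], "xyz": [0.0346, -0.0175, 0], "grip": 255}, {"rot": [0, 0, -0.128], "xyz": [0.069, -0.035, 0], "grip": 255}, {"rot": [0, 0, -0.192], "xyz": [0.104, -0.0525, 0], "grip": 255}, {"rot": [0, 0, -0.256], "xyz": [0.138, -0.07, 0], "grip": 255}, {"rot": [0, 0, -0.32], "xyz": [0.173, -0.0875, 0], "grip": 255}, {"rot": [0, 0, -0.384], "xyz": [0.208, -0.105, 0], "grip": 255}, {"rot": [0, 0, -0.448], "xyz": [0.242, -0.1225, 0], "grip": 255}, {"rot": [0, 0, -0.51], "xyz": [0.277, -0.14, 0], "grip": 255}]'

```text
clock: 1.43
tool_pos: [0.4202, 0.0015, 0.2386]
eef_rot: [0.779, 0.627, -0.0, 0.0]
contact_force: [1.1, -0.1, 0.2]
opening: 0.004
finger_force: 0.0
```

Emit:
carry_out --plan '[{"rot": [0, 0, 0], "xyz": [0.0335, 0.015, 0], "grip": 255}, {"rot": [0, 0, 0], "xyz": [0.067, 0.035, 0], "grip": 255}, {"rot": [0, 0, 0], "xyz": [0.1, 0.055, 0], "grip": 255}, {"rot": [0, 0, 0], "xyz": [0.134, 0.075, 0], "grip": 255}, {"rot": [0, 0, 0], "xyz": [0.134, 0.1, 0.02], "grip": 255}, {"rot": [0, 0, 0], "xyz": [0.134, 0.1, 0.06], "grip": 255}, {"rot": [0, 0, 0], "xyz": [0.134, 0.1, 0.1], "grip": 255}, {"rot": [0, 0, 0], "xyz": [0.134, 0.1, 0.11], "grip": 255}]'

```text
clock: 2.1
tool_pos: [0.5436, 0.1076, 0.1235]
eef_rot: [0.78, 0.626, -0.005, -0.002]
contact_force: [-0.8, -0.6, 0.3]
opening: 0.007
finger_force: 0.0
```

Run:
```python
from h import *
t=r.snapshot("top"); s=r.snapshot("side")
a=cv2.resize(t[130:260,280:450],(523,400),interpolation=2); b=cv2.resize(s[130:250,240:340],(277*1,332),interpolation=2)
c=np.zeros((400,800,3),np.uint8); c[:,:523]=a; c[:332,523:]=b; cv2.imwrite("pics/pre.png",c[:,:,::-1])
print(r.get_state()["tool_pos"],r.get_state()["contact_force"])
```

```text
[0.54513442 0.10841447 0.12679372] [0.68137955 0.51694036 0.25581979]
```

View pics/pre.png

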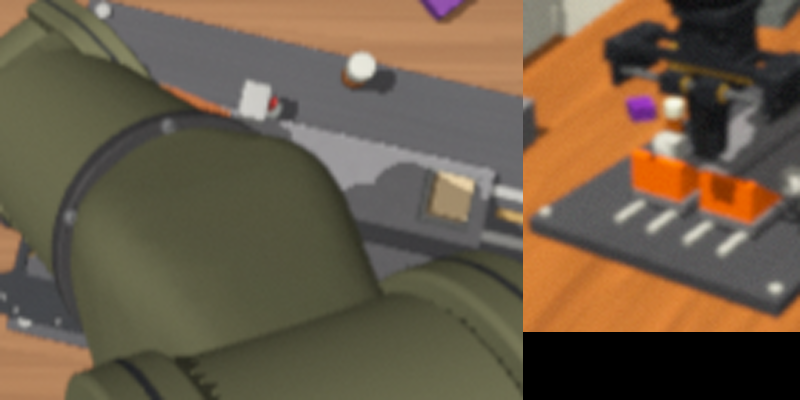

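The side view shows the shut fingers above and in front of tab b, which is at about (735,195) in the crop. The arm hides the tab in the top view. Next I'll lower the fingers, then push gently.

Emit:
carry_out --plan '[{"rot": [0, 0, 0], "xyz": [0, 0, 0.03], "grip": 255}, {"rot": [0, 0, 0], "xyz": [0, 0, 0.055], "grip": 255}, {"rot": [0, 0, 0], "xyz": [0, 0, 0.073], "grip": 255}, {"rot": [0, 0, 0], "xyz": [0, 0, 0.073], "grip": 255}, {"rot": [0, 0, 0], "xyz": [-0.01, 0, 0.073], "grip": 255}, {"rot": [0, 0, 0], "xyz": [-0.02, 0, 0.073], "grip": 255}, {"rot": [0, 0, 0], "xyz": [-0.025, 0, 0.073], "grip": 255}, {"rot": [0, 0, 0], "xyz": [-0.025, 0, 0.073], "grip": 255}]'

```text
clock: 2.87
tool_pos: [0.5425, 0.0823, 0.0574]
eef_rot: [0.781, 0.624, 0.001, 0.001]
contact_force: [-0.5, -0.5, -0.2]
opening: 0.006
finger_force: 0.0
```

Run:
```python
from h import *
s=r.snapshot("side")
cv2.imwrite("pics/low.png",cv2.resize(s[150:240,240:360],(800,600),interpolation=2)[:,:,::-1])
print(r.get_state()["tool_pos"],r.get_state()["contact_force"])
```

```text
[0.54247143 0.08334969 0.05711695] [0.00773991 0.12749762 0.21392615]
```

View pics/low.png

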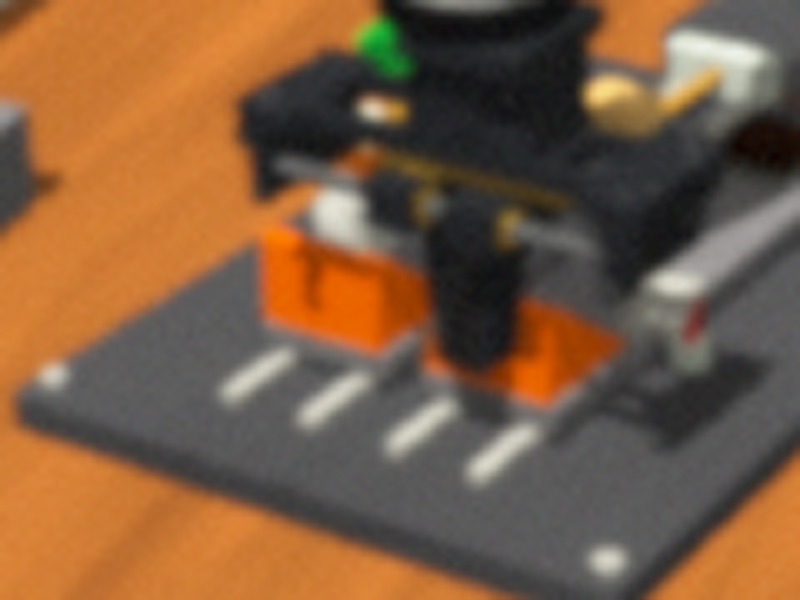

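The shut fingers are at about (475,330), just in front of the middle of tab b's face (430–550 px wide), clear of tab a and the deck. Now I'll push.

Emit:
carry_out --plan '[{"rot": [0, 0, 0], "xyz": [-0.005, 0, 0], "grip": 255}, {"rot": [0, 0, 0], "xyz": [-0.01, 0, 0], "grip": 255}, {"rot": [0, 0, 0], "xyz": [-0.015, 0, 0], "grip": 255}, {"rot": [0, 0, 0], "xyz": [-0.021, 0, 0], "grip": 255}, {"rot": [0, 0, 0], "xyz": [-0.027, 0, 0], "grip": 255}, {"rot": [0, 0, 0], "xyz": [-0.033, 0, 0], "grip": 255}, {"rot": [0, 0, 0], "xyz": [-0.039, 0, 0], "grip": 255}, {"rot": [0, 0, 0], "xyz": [-0.039, 0, 0], "grip": 255}]'

```text
clock: 3.58
tool_pos: [0.5333, 0.0451, 0.0559]
eef_rot: [0.78, 0.625, -0.0, 0.0]
contact_force: [2.3, 2.1, 2.3]
opening: 0.003
finger_force: 1.6
```

Emit:
carry_out --plan '[{"rot": [0, 0, 0], "xyz": [-0.005, 0, 0], "grip": 255}, {"rot": [0, 0, 0], "xyz": [-0.01, 0, 0], "grip": 255}, {"rot": [0, 0, 0], "xyz": [-0.014, 0, 0], "grip": 255}, {"rot": [0, 0, 0], "xyz": [-0.017, 0, 0], "grip": 255}, {"rot": [0, 0, 0], "xyz": [-0.017, 0, 0], "grip": 255}]'

```text
clock: 4.0
tool_pos: [0.5296, 0.0289, 0.0558]
eef_rot: [0.78, 0.625, -0.0, 0.0]
contact_force: [2.1, 3.6, 2.3]
opening: 0.008
finger_force: 2.0
```

Run:
```python
from h import *
s=r.snapshot("side")
cv2.imwrite("pics/push.png",cv2.resize(s[150:240,240:360],(800,600),interpolation=2)[:,:,::-1])
for i in range(4): r.snapshot("side");print(r.get_state()["tool_pos"],r.get_state()["contact_force"])
```

```text
[0.52976638 0.02970421 0.05574023] [2.43556548 3.13792875 2.12330429]
[0.52985303 0.02994787 0.05574813] [3.22314553 2.9318239  1.73487766]
[0.52988572 0.03007257 0.05576148] [2.55161088 3.37978853 1.16224352]
[0.52987667 0.03013375 0.05574528] [2.22971992 2.52707811 1.67798941]
```

View pics/push.png

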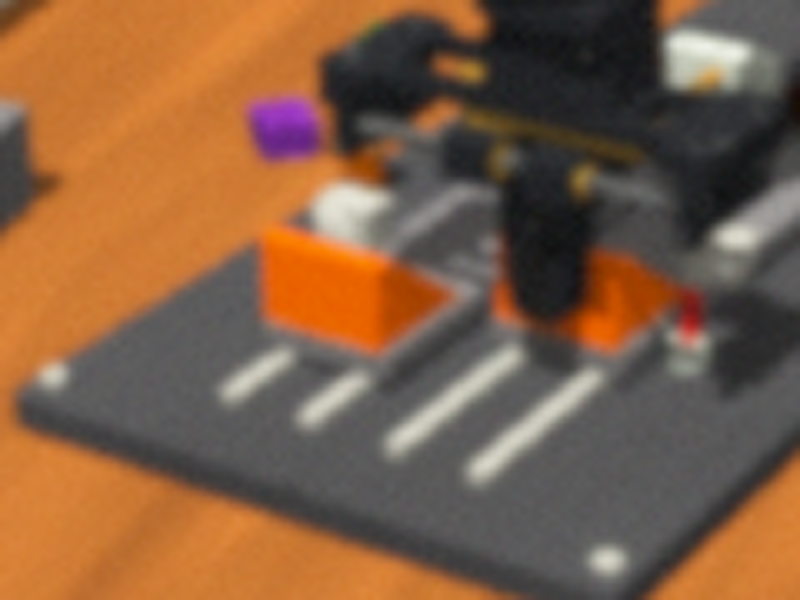

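Tab b is now about 46 mm in, at (585,300). The red pin is up at (690,320) and the catch, at (740,240), is past it. Tab a hasn't moved. Now I'll back off slowly.

Emit:
carry_out --plan '[{"rot": [0, 0, 0], "xyz": [0.005, 0, 0], "grip": 255}, {"rot": [0, 0, 0], "xyz": [0.01, 0, 0], "grip": 255}, {"rot": [0, 0, 0], "xyz": [0.015, 0, 0], "grip": 255}, {"rot": [0, 0, 0], "xyz": [0.02, 0, 0], "grip": 255}, {"rot": [0, 0, 0], "xyz": [0.03, 0, 0], "grip": 255}, {"rot": [0, 0, 0], "xyz": [0.045, 0, 0], "grip": 255}, {"rot": [0, 0, 0], "xyz": [0.065, 0, 0], "grip": 255}, {"rot": [0, 0, 0], "xyz": [0.08, 0, 0], "grip": 255}]'

```text
clock: 4.92
tool_pos: [0.5463, 0.1099, 0.0555]
eef_rot: [0.78, 0.626, -0.001, -0.0]
contact_force: [0.1, 0.1, -0.9]
opening: 0.007
finger_force: 0.0
```

Emit:
carry_out --plan '[{"rot": [0, 0, 0], "xyz": [0, 0, -0.03], "grip": 255}, {"rot": [0, 0, 0], "xyz": [0.02, 0, -0.06], "grip": 255}, {"rot": [0, 0, 0], "xyz": [0.05, 0, -0.085], "grip": 255}, {"rot": [0, 0, 0], "xyz": [0.08, 0, -0.1], "grip": 255}, {"rot": [0, 0, 0], "xyz": [0.1, 0, -0.12], "grip": 255}, {"rot": [0, 0, 0], "xyz": [0.1, 0, -0.12], "grip": 255}, {"rot": [0, 0, 0], "xyz": [0.1, 0, -0.12], "grip": 255}]'

```text
clock: 5.5
tool_pos: [0.5682, 0.2075, 0.1763]
eef_rot: [0.779, 0.627, 0.0, 0.0]
contact_force: [0.3, -0.4, -0.6]
opening: 0.001
finger_force: 0.0
```

Run:
```python
from h import *
t=r.snapshot("top"); s=r.snapshot("side")
c=np.zeros((400,800,3),np.uint8); c[:,:400]=cv2.resize(t[130:280,330:480],(400,400),interpolation=2); c[:,400:]=cv2.resize(s[150:250,250:350],(400,400),interpolation=2)
cv2.imwrite("pics/end.png",c[:,:,::-1])
q=r.get_state();print(q["clock"],q["tool_pos"],q["contact_force"])
```

```text
5.6 [0.56743495 0.20364089 0.17443313] [-0.23047127 -0.32667854 -0.16064967]
```

View pics/end.png

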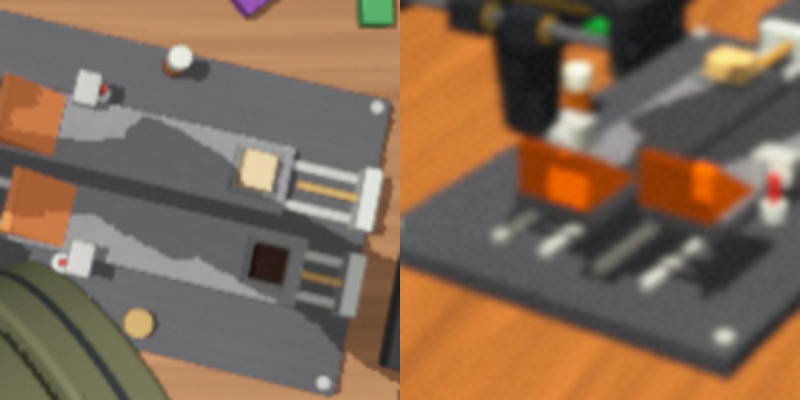

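The end view shows carriage b held at mid position: its catch at (80,258) rests on the microscope side of the red pin at (62,262). The dark block is still in its pocket at (268,263). Carriage a is at home, and the vial and puck haven't moved. The arm is clear of everything.

```bash
python3 -c "
from plant import r
print(r.finish_job())"
```

```text
the job is handed in; nothing more can be done
None
```

The dark block's carriage (lane b) is latched on its red stop pin at the mid (viewing) position. The pale block's carriage is still at home, and the job was handed in at about 5.6 s, under the 32 s limit.

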